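# Move the lift-off hinge flap to the filled display case

## Robot

A 7-joint arm with a two-finger parallel gripper is mounted at the origin on the work surface. World frame = base frame: x ahead of the robot, y to its left, z up, the work surface at z = 0. Lengths are in m, angles in degrees, forces in N, time in s.
With the tool pointing down it reaches from about 0.4 to 0.875 m from the base axis. Payload 6.5 kg.
Tool frame: the origin (TCP) lies at the very end of the fingers, on their centre line; the grasp point (between the pads) lies 19 mm behind it; z points along the fingers, y is the direction in which the jaws open and shut (so a half turn about z gives the same grasp; the last joint's range is limited). The gripper opens to 85 mm and grips with 20 to 120 N. Pads are 22 mm wide; open, the fingers measure 114 mm over their backs; the gripper's body (76 mm by 85 mm) begins 54 mm behind the grasp point. The pads swing forward as they close: fully open they stand 13 mm farther back than shut.
Start: joints at [-80.512, 30.733, -0.252, 88.115, 0.149, 61.152, -4.079], TCP at [0.149, 0.633, 0.231] pointing down, gripper open.
Joint ranges: [-154.64, 154.64], [-21.42, 123.67], [-72.66, 72.17], [13.99, 137.28], [-74.86, 254.86], [10.95, 109.41], [-158.01, 158.01]. Speed limits (degrees/s): [136.94, 136.94, 180, 180, 180, 180, 180].

## Interface

Orientations are given as a 3x3 rotation matrix whose columns are the frame's x, y, z axes.
In Python, from bench import env, optics gives the robot as it stands. The module is installed in compiled form; this text tells all that it offers.
- The arm moves only by the tool send_rows, never from a script. Its argument "moves" is a list of rows, each a list of 7 numbers: the shift along the world's x, y, z in mm, then the turn, a rotation vector about the world's x, y, z in units of 8 degrees (1.0 is 8 degrees), then the opening in per cent of the stroke, from 0 (shut) to 100 (fully open). A call has 1 to 8 rows; each row shifts and turns the commanded pose from where the row before left it; what a row does not reach is not made up. A row lasts 1/8 s, in which the tool goes at most 62.5 mm and 10.7 degrees, less where a joint would pass 70% of its speed; a pose out of reach is approached as far as the arm can. A call with a gripper value outside its range is refused whole. The fingers move at their own pace and stop on an object; "force" is the grip in N (left out, the last holds). Time passes only in rows, so rows that do not move let the fingers close. It gives the time, the measured TCP pose, the force and the opening at its end, in the units of the state.
- env.observe(): the state, without advancing time (a new reading comes with each control period).
- optics.camera(name): name is "side" or "top" or "wrist"; returns a dict with "img" (420x560x3 uint8, red, green, blue), "camera_matrix" (3x3 intrinsics, pixels), "cam_to_world" (4x4, takes a point from camera to world coordinates). Camera axes: x right, y down, z forward; pixel columns grow to the right and rows downward; lengths in m; the calibration is good to about 2 mm. The wrist camera is an equidistant fisheye: a pixel r from the principal point sees the ray r / f radians off the axis. A picture is of the moment at which its call begins. There is no depth.
- env.job_done(): hands the job in, once; it reports no verdict.
The state is a dict: "time": time; "qpos": joint angles; "qvel": joint speeds; "effort": joint torques, N m; "eef_pos": TCP position; "tcp_rot": TCP orientation; "force": force on the tool from outside, world axes, zero at the start; "wrist_torque": the same for the moment, N m; "opening": finger opening in m.
Only numpy, scipy, OpenCV 4.12 (cv2) and the standard library are available. Lean on these libraries where they do the work, as an engineer would, in place of code of your own. Each camera call takes 0.05 s, during which the arm holds its last target. There are 200 camera calls.

## Task

Two small counter display cases stand side by side; the clear hinged flap hangs on the empty one, but it is wanted on the one with the red tub of beans. Squeeze the two grip tabs together to pull both sprung hinge pins in, lift the flap straight off, lower it into the hinge cradles of the filled case, press it gently home on its springy pads and let the pins spring out into their holes, so that it hangs still and locked there. Never push or pull the flap against a case with more than about 20 N, and leave the jar, the carton and the cup where they stand.

Things in the scene. Friction and masses are not known exactly. Their poses are not given: they have to be found in the camera images.
- flap: Loose lift-off flap, 0.25 to 0.35 kg. Origin on its hinge axis, mid-length; own y along the axis, z up, x out of the panel. Same front and back, left and right. A round aluminium bar, 16 mm thick, 130 mm long, centred on the origin, with two grip tabs on top, a clear panel below, and a sprung steel pin, 8 mm thick, in each end. Squeezing the tabs draws the pins in.
- flap_grip (a point): Where to squeeze: midway between the two grey tabs, 31 mm above the hinge axis. Each tab is 24 mm (x) by 8 mm (y), upright from 10 to 48 mm above the axis. Over their outer faces, along the flap's y: 64 mm with the pins out, 40 mm with them fully in. A squeeze of 25 to 35 N holds the pins in and carries the flap.
- flap_foot (a point): Middle of the clear panel's lower edge, 85 mm below the hinge axis. The panel is 88 mm wide (y), 6 mm thick, 10 mm at the foot. It swings freely about the bar.
- pin_left (a joint): How far the pin on the flap's +y side is drawn in, m. 0: fully out, where its spring pushes it with 4 N, 10 mm beyond the bar's end (75 mm from the middle). 0.012: fully in, 2 mm inside the bar's end, spring 7.6 N.
- pin_right (a joint): The same for the pin on the flap's -y side.
- empty_case: Fixed case on which the flap hangs at the start. Origin on the counter straight below its hinge axis' middle; own y along the axis, x into the case. Wooden base 15 mm high, 170 mm wide, from 35 mm in front of the origin to 200 mm behind. Clear box 119 mm high, starts 30 mm behind the axis. Two posts carry hinge cradles like the full case's.
- empty_axis (a point): Middle of the empty case's hinge axis, 125 mm above the counter. The flap hangs on it, resting about 1 mm higher.
- full_case: Fixed case of the same shape, size and frame, with a red tub of beans inside and no flap. Two posts (108 mm apart inside; the panel passes between them) carry a pair of aluminium hinge cradles, clamped by hand: the hinge axis is straight above the origin, 120 to 136 mm up. The height is not measured and must be felt.
- full_seat (a point): On the full case, the lowest place its hinge axis can have, 120 mm up; the true axis is 0 to 16 mm higher. In the cradle floors are springy pads: the bar meets them 4 mm above the true axis; they push up with 2 N in all there, 5 N at the axis. A hard floor stops the bar 1 mm below the axis. Held down there, the tabs can be let go and the pins spring out into the holes.
- full_left (a point): On the full case, as full_seat but 70 mm to +y, in the left end plate; the right one mirrors it. Plates' inner faces are 67 mm from the middle (2 mm play for the bar), tops 13 mm above the axis, then flares to 20 mm. Pin holes 10.5 mm square on the axis. Inside, 50 to 66 mm from the middle, troughs 18 mm wide, open upward, with flared lips to 18 mm above the axis.
- jar: Lidded jar, 56 mm across, 85 mm high, origin under its centre; a bystander.
- carton: Cardboard carton 70 x 110 x 40 mm, origin under its centre; a bystander.
- cup: Blue cup, 72 mm across the rim, 80 mm high, origin under its centre; a bystander.
Mind the look-alikes: they are no part of the job. There is more than one size of the flap; the job needs the smallest.

How it is judged:
By the outcome, as a careful person would: the job done as asked, in the order asked, and still so for the second after the job is handed in, with the robot touching nothing.
It also fails if it takes over 61 s, if anything falls off the work surface, if the arm or the gripper's body presses on something with over 40 N, if the wrist force passes 120 N, or if a joint passes its speed limit or range.

## Working session

There is one attempt and no reset: what is moved stays moved. The work goes in short steps, Python scripts to look and compute and a tool call to move; the robot and the scene stay as the last step left them, time stands still between calls to the robot, and variables do not carry over. Pictures are saved under pics/ and viewed, about 8 in all and at most 12, crops included, and the job is handed in when it is done.

Besides the shell and the picture viewer there is one more tool, called after "Request:" by a JSON object that holds its "api" and its "payload". send_rows: Moves the arm, as the interface text tells. Its arguments: {"type":"object","properties":{"moves":{"type":"array"},"force":{"type":"number"}},"required":["moves"]}

```bash
mkdir -p pics; cat > h.py <<'E'
import numpy as np, cv2
from bench import env, optics
def snap(n,f):
    c=optics.camera(n); cv2.imwrite(f'pics/{f}.png',c['img'][:,:,::-1]); np.savez(f'pics/{f}.npz',K=c['camera_matrix'],T=c['cam_to_world']); return c
def proj(f,P):
    d=np.load(f'pics/{f}.npz'); T=np.linalg.inv(d['T']); p=T[:3,:3]@np.array(P,float)+T[:3,3]; q=d['K']@p; return q[:2]/q[2]
def ray(f,uv):
    d=np.load(f'pics/{f}.npz'); r=np.linalg.inv(d['K'])@[uv[0],uv[1],1]; return d['T'][:3,3], d['T'][:3,:3]@r
def onz(f,uv,z):
    o,r=ray(f,uv); return o+r*(z-o[2])/r[2]
E
python3 - <<'E'
from h import *
a=snap('top','t0');b=snap('side','s0')
for c in(a,b):print(c['camera_matrix'].round(1),c['cam_to_world'].round(3))
print(env.observe())
E
```

```text
[[445.7   0.  279.9]
 [  0.  445.7 202. ]
 [  0.    0.    1. ]] [[-2.200e-02 -9.930e-01  1.170e-01  4.350e-01]
 [-1.000e+00  2.100e-02 -4.000e-03  2.100e-02]
 [ 1.000e-03 -1.170e-01 -9.930e-01  1.427e+00]
 [ 0.000e+00  0.000e+00  0.000e+00  1.000e+00]]
[[381.5   0.  288.2]
 [  0.  381.5 213.8]
 [  0.    0.    1. ]] [[ 0.774 -0.483  0.411  0.152]
 [-0.634 -0.592  0.498 -0.471]
 [ 0.003 -0.646 -0.764  0.855]
 [ 0.     0.     0.     1.   ]]
{'time': 0.1, 'qpos': array([-80.51394705,  30.77196813,  -0.25438498,  88.16506903,
         0.1515757 ,  61.15189983,  -4.0775625 ]), 'qvel': array([ 0.02251682, -0.16201316,  0.11829094, -0.09511695, -0.0696428 ,
        0.09199206, -0.05423847]), 'effort': array([ 3.21402484e-03, -5.84563673e+01,  1.05242316e+00, -2.59777701e+01,
        1.27502368e-02,  4.56856113e-03,  2.61385503e-05]), 'eef_pos': array([0.14919675, 0.63206414, 0.23051392]), 'tcp_rot': array([[-9.73292366e-01,  2.29569004e-01, -2.03966812e-04],
       [ 2.29569044e-01,  9.73291170e-01, -1.53359701e-03],
       [-1.53547241e-04, -1.53946273e-03, -9.99998803e-01]]), 'force': array([-0.41101499, -0.00634988, -0.4542405 ]), 'wrist_torque': array([ 0.00221754, -0.02707967,  0.05141517]), 'opening': 0.08536716299636532}
```

View pics/t0.png

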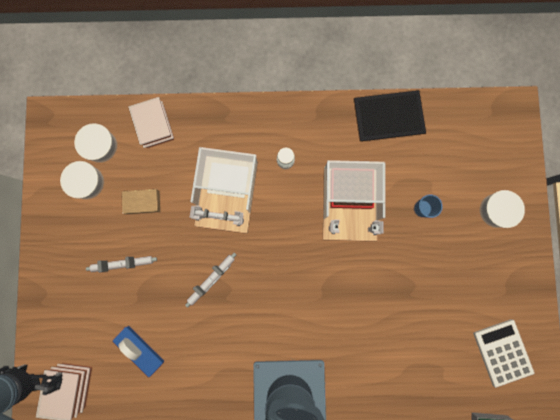

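View pics/s0.png

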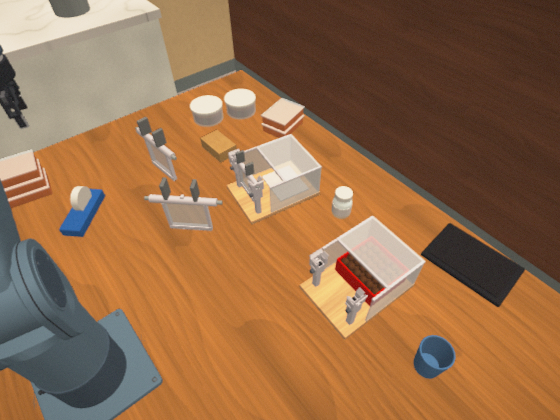

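Top: empty case with the flap at about (217,215), full case with posts at (336,227) and (376,228). The two loose flaps are look-alikes. Next I enlarge both cases.

```bash
python3 - <<'E'
from h import *
t=cv2.imread('pics/t0.png');s=cv2.imread('pics/s0.png')
z=lambda i,x,y,w,h,k:cv2.resize(i[y:y+h,x:x+w],None,fx=k,fy=k,interpolation=cv2.INTER_CUBIC)
a=np.hstack([z(t,180,140,80,100,5),z(t,315,150,80,100,5)])
cv2.imwrite('pics/c1.png',a)
b=np.hstack([z(s,220,135,105,85,3.8),z(s,295,215,105,120,3.8)[:323]]) if 0 else np.hstack([z(s,222,140,80,120,5)[:600],z(s,300,235,80,120,5)])
cv2.imwrite('pics/c2.png',b)
E
```

```text
(no output)
```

View pics/c1.png

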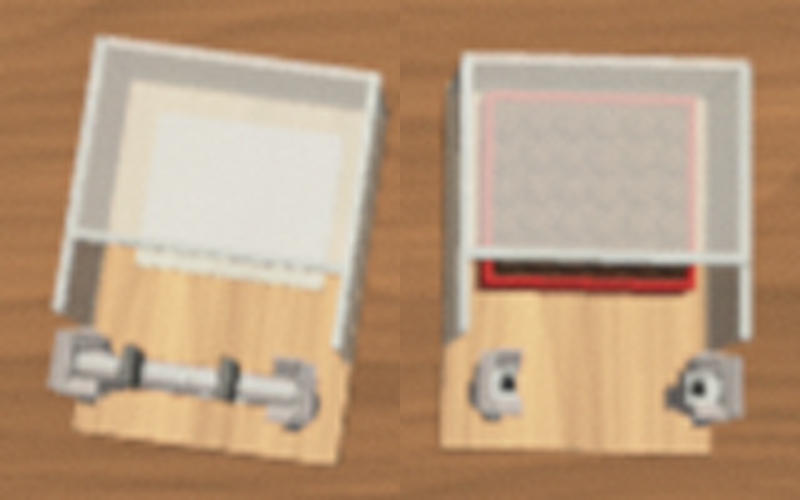

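View pics/c2.png

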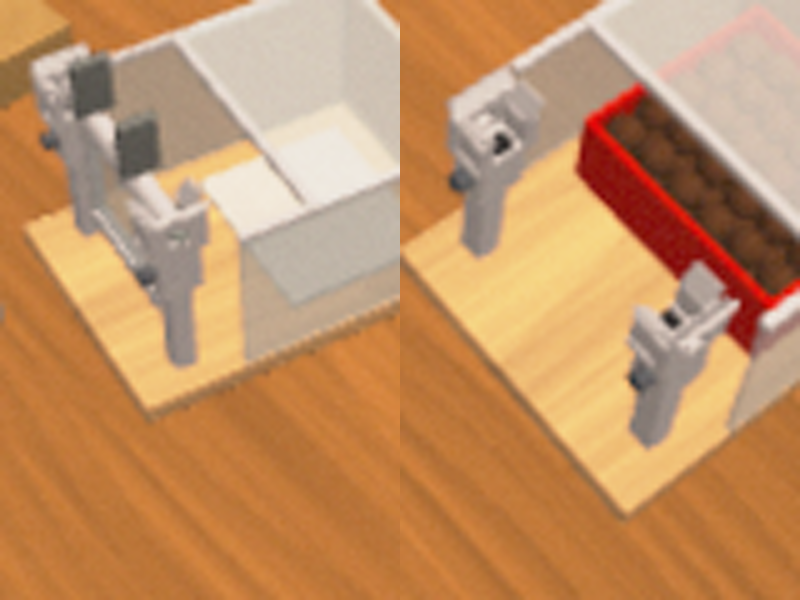

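Corners read off the crops; fit both case poses (x, y, yaw) from top and side together.

```bash
cat > fit.py <<'E'
from h import *
from scipy.optimize import least_squares
C=lambda x,y,ox,oy:((x+.5)/5-.5+ox,(y+.5)/5-.5+oy)
FL,FR=(-.035,.085,.015),(-.035,-.085,.015)
BL,BR='BL','BR'
E=[('t0',FL,C(73,430,180,140)),('t0',FR,C(336,463,180,140)),('t0','BL',C(97,38,180,140)),('t0','BR',C(381,73,180,140)),('s0',FL,C(25,230,222,140)),('s0',FR,C(150,407,222,140)),('t0','WL',C(57,308,180,140)),('t0','WR',C(338,350,180,140))]
F=[('t0',FL,C(42,446,315,150)),('t0',FR,C(310,451,315,150)),('t0','BL',C(63,55,315,150)),('t0','BR',C(350,62,315,150)),('s0',FL,C(-1,243,300,235)),('s0',FR,C(226,508,300,235)),('t0','WL',C(60,333,315,150)),('t0','WR',C(346,338,315,150))]
def w(p,m):
    c,s=np.cos(p[2]),np.sin(p[2]); return np.array([p[0]+c*m[0]-s*m[1],p[1]+s*m[0]+c*m[1],m[2]])
def res(v):
    r=[]
    for p,D in((v[:3],E),(v[3:6],F)):
        for f,m,uv in D:
            if m in('BL','BR'): m=(.2,v[6]*(1 if m=='BL' else -1),v[7])
            if m in('WL','WR'): m=(.03,v[6]*(1 if m=='WL' else -1),v[7])
            r+=list(proj(f,w(p,m))-uv)
    return np.array(r)
if __name__=='__main__':
    s=least_squares(res,[.45,.14,-.1,.45,-.15,0,.083,.134],loss='soft_l1')
    v=s.x;print(v.round(4),np.degrees(v[[2,5]]).round(2));print(res(v).reshape(-1,2).round(1).tolist())
    np.save('v.npy',v)
    for p,h in((v[:3],.126),(v[3:6],.128)):
        for f in('t0','s0'):
            print(f,[proj(f,w(p,(0,y,h+dz))).round(1).tolist() for y,dz in((.032,.048),(-.032,.048),(.067,.0),(-.067,0),(0.067,.02),(-0.067,.02))])
    for f,uv in(('s0',(342,193)),('t0',(430,207)),('t0',(140,201))): print(onz(f,uv,.08 if uv[0]!=140 else .04))
E
python3 fit.py; python3 - <<'E'
import sys;sys.path.insert(0,'.')
from fit import *
v=np.load('v.npy') if 0 else np.load('v.npy') 
s=cv2.imread('pics/s0.png');t=cv2.imread('pics/t0.png')
out=[]
for f,im,os in(('t0',t,((180,185),(315,185))),('s0',s,((222,140),(300,235)))):
  for (p,h),o in zip(((v[:3],.126),(v[3:6],.128)),os):
    z=cv2.resize(im[o[1]:o[1]+60,o[0]:o[0]+80],None,fx=5,fy=5,interpolation=cv2.INTER_CUBIC)
    for q,col in(((0,.067,h),(0,0,255)),((0,-.067,h),(0,0,255)),((0,.0,h),(255,0,0)),((0,.032,h+.048),(0,255,0)),((0,-.032,h+.048),(0,255,0)),((-.035,.085,.015),(255,0,255)),((-.035,-.085,.015),(255,0,255))):
      u=(proj(f,w(p,q))-o+.5)*5-.5
      cv2.drawMarker(z,tuple(int(i) for i in u.round()),col,cv2.MARKER_CROSS,12,1)
    out.append(z)
cv2.imwrite('pics/c3.png',np.vstack([np.hstack(out[:2]),np.hstack(out[2:])]))
E
```

```text
[ 0.554   0.2012 -0.1476  0.5119 -0.2041 -0.0538  0.0859  0.105 ] [-8.46 -3.08]
[[-0.3, 0.1], [0.2, 0.3], [0.4, -0.3], [-0.2, -0.3], [-0.4, -1.7], [-0.1, -0.3], [0.1, 0.9], [0.9, -0.3], [-0.0, 0.0], [0.2, 0.8], [-0.0, -0.8], [-0.5, -0.4], [0.1, 0.1], [0.2, 0.5], [-0.5, -0.3], [0.0, 0.5]]
t0 [[203.6, 212.1], [226.0, 215.0], [194.5, 212.2], [239.8, 217.9], [193.2, 211.5], [239.2, 217.4]]
s0 [[239.1, 150.0], [249.9, 163.7], [235.3, 156.0], [257.2, 184.8], [234.6, 150.6], [256.7, 179.4]]
t0 [[347.7, 224.9], [370.4, 225.7], [333.2, 225.7], [379.1, 227.1], [334.0, 225.2], [380.7, 226.7]]
s0 [[329.5, 254.3], [349.7, 275.3], [317.7, 255.9], [358.0, 298.9], [318.3, 250.9], [359.4, 294.3]]
[ 0.73317266 -0.00215871  0.08      ]
[ 0.56885902 -0.43946934  0.08      ]
[0.61127824 0.45447463 0.04      ]
```

View pics/c3.png

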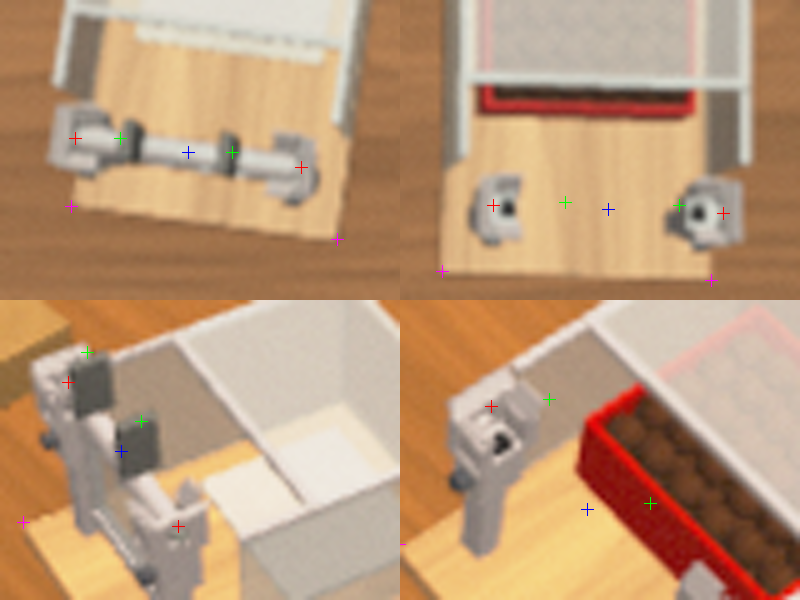

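Both fits look consistent within a few mm. Marked axis middles are on the bar at (188,152) and between the full posts at (608,210). Now over to the empty case for a wrist view.

Request:
{"api": "send_rows", "payload": {"moves": [[20,-20,20,0,0,0,100],[30,-30,20,0,0,0.1,100],[30,-32,20,0,0,0.1,100],[30,-32,20,0,0,0.1,100],[30,-32,20,0,0,0.1,100],[30,-32,10,0,0,0.1,100],[30,-32,0,0,0,0.1,100],[30,-32,0,0,0,0,100]]}}

```text
time: 1.1
eef_pos: [0.38, 0.3893, 0.3412]
tcp_rot: [[-0.989, 0.147, -0.0], [0.147, 0.989, -0.0], [0.0, -0.0, -1.0]]
force: [0.6, 0.3, 0.3]
opening: 0.0853
```

Request:
{"api": "send_rows", "payload": {"moves": [[30,-32,0,0,0,0,100],[30,-32,0,0,0,0,100],[30,-32,0,0,0,0,100],[30,-32,0,0,0,0,100],[30,-32,0,0,0,0,100],[20,-29,0,0,0,0,100],[0,0,0,0,0,0,100],[0,0,0,0,0,0,100]]}}

```text
time: 2.1
eef_pos: [0.5487, 0.2023, 0.3409]
tcp_rot: [[-0.989, 0.147, -0.001], [0.147, 0.989, 0.0], [0.001, 0.0, -1.0]]
force: [-1.2, 1.2, -0.4]
opening: 0.0852
```

```bash
python3 - <<'E'
from h import *
c=snap('wrist','w0')
print(c['camera_matrix'],c['cam_to_world'].round(3),env.observe())
E
```

```text
[[325.1922621    0.         280.7101952 ]
 [  0.         325.1922621  212.32513514]
 [  0.           0.           1.        ]] [[ 0.147  0.953  0.263  0.481]
 [ 0.989 -0.141 -0.039  0.213]
 [-0.     0.266 -0.964  0.482]
 [ 0.     0.     0.     1.   ]] {'time': 2.15, 'qpos': array([-35.07676077,  18.94347644,  13.63790558,  91.3525725 ,
        -4.71125184,  70.30124126,  61.06269272]), 'qvel': array([-0.46323267, -0.14507596, -0.17688748, -0.04534293,  0.10288464,
       -0.03703795,  0.05888105]), 'effort': array([ 9.38300639e-01, -4.70559168e+01,  3.53977717e+00, -2.77841359e+01,
        8.11872049e-02,  2.58077298e-04, -4.23146166e-04]), 'eef_pos': array([0.54853656, 0.20285857, 0.3409841 ]), 'tcp_rot': array([[-9.89324224e-01,  1.45728340e-01, -9.11608717e-04],
       [ 1.45727954e-01,  9.89324586e-01,  4.77249190e-04],
       [ 9.71425648e-04,  3.39307311e-04, -9.99999471e-01]]), 'force': array([-0.45151593, -0.3872035 ,  0.36360253]), 'wrist_torque': array([0.02018798, 0.02396423, 0.04267792]), 'opening': 0.08574704825739085}
```

View pics/w0.png

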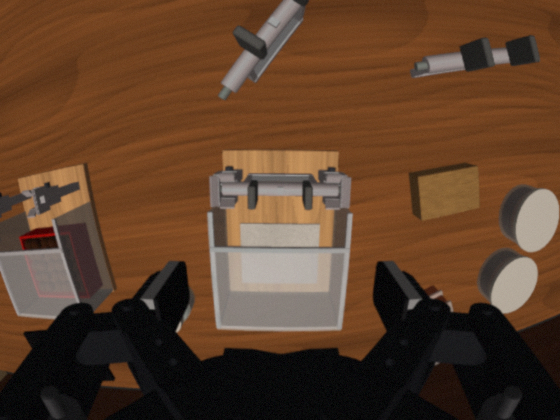

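Wrist: empty case centred; bar level at row ~189, ends at columns ~221 and ~340, tabs at columns ~252 and ~308. Compute the axis middle and yaw from that.

```bash
cat >> h.py <<'E'
def wz(f,uv,z):
    d=np.load(f'pics/{f}.npz'); K=d['K']; a=(np.array(uv,float)-K[:2,2])/K[0,0]; r=np.linalg.norm(a)
    v=np.array([*(a/r*np.sin(r)),np.cos(r)]); v=d['T'][:3,:3]@v; o=d['T'][:3,3]; return o+v*(z-o[2])/v[2]
def wproj(f,P):
    d=np.load(f'pics/{f}.npz'); T=np.linalg.inv(d['T']); p=T[:3,:3]@np.array(P,float)+T[:3,3]
    n=np.hypot(p[0],p[1]); return d['K'][:2,2]+d['K'][0,0]*np.arctan2(n,p[2])*p[:2]/n
E
python3 - <<'E'
from fit import *
v=np.load('v.npy');p=v[:3]
for m in((0,0,.126),(0,.065,.126),(0,-.065,.126),(0,.032,.174),(0,-.032,.174),(-.035,.085,.015),(-.035,-.085,.015)): print(m,wproj('w0',w(p,m)).round(1))
i=cv2.imread('pics/w0.png')[145:225,200:360]
cv2.imwrite('pics/c4.png',cv2.resize(i,None,fx=5,fy=5,interpolation=cv2.INTER_CUBIC))
E
```

```text
(0, 0, 0.126) [280. 191.]
(0, 0.065, 0.126) [337.6 191.3]
(0, -0.065, 0.126) [222.5 191.3]
(0, 0.032, 0.174) [312.7 201.1]
(0, -0.032, 0.174) [247.2 201.1]
(-0.035, 0.085, 0.015) [338.9 152.2]
(-0.035, -0.085, 0.015) [221.5 152.2]
```

View pics/c4.png

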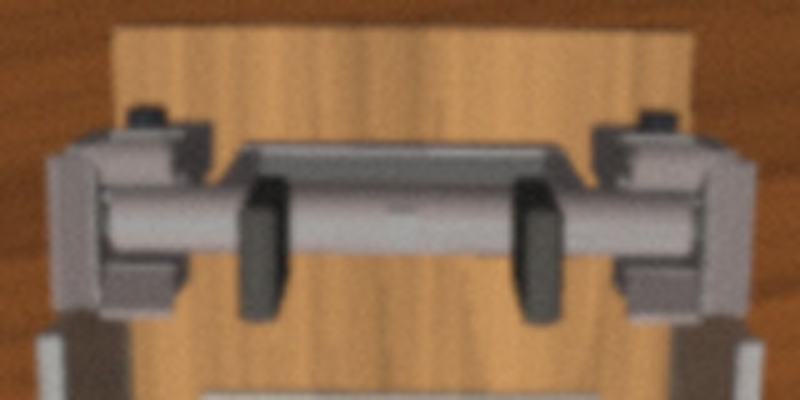

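Bar centre at (280.5,189), yaw matching the tool within 0.3°; x is ~2 mm nearer the robot than the fit. Now the same relative view over the full case, so calibration errors cancel.

Request:
{"api": "send_rows", "payload": {"moves": [[-3,-30,0,0,0,0.0,100],[-6,-58,0,0,0,0.11,100],[-6,-58,0,0,0,0.11,100],[-6,-58,0,0,0,0.11,100],[-6,-58,0,0,0,0.11,100],[-6,-58,0,0,0,0.11,100],[-6,-58,0,0,0,0.11,100],[-3,-28,0,0,0,0,100]]}}

```text
time: 3.15
eef_pos: [0.5065, -0.2067, 0.3415]
tcp_rot: [[-0.998, 0.058, 0.0], [0.058, 0.998, -0.001], [-0.0, -0.001, -1.0]]
force: [1.1, 0.7, -1.0]
opening: 0.0855
```

Request:
{"api": "send_rows", "payload": {"moves": [[0,0,0,0,0,0,100],[0,0,0,0,0,0,100]]}}

```text
time: 3.4
eef_pos: [0.5079, -0.2022, 0.3411]
tcp_rot: [[-0.999, 0.053, -0.0], [0.053, 0.999, 0.001], [0.0, 0.001, -1.0]]
force: [-0.3, 0.7, -0.7]
opening: 0.0857
```

```bash
python3 - <<'E'
from fit import *
c=snap('wrist','w1')
o=env.observe();print(o['eef_pos'],o['tcp_rot'][:,1],o['qpos'].round(1))
v=np.load('v.npy');p=v[3:6]
for m in((0,0,.126),(0,.065,.126),(0,-.065,.126),(-.035,.085,.015),(-.035,-.085,.015)): print(m,wproj('w1',w(p,m)).round(1))
i=cv2.imread('pics/w1.png')[145:225,200:360]
cv2.imwrite('pics/c5.png',cv2.resize(i,None,fx=5,fy=5,interpolation=cv2.INTER_CUBIC))
E
```

```text
[ 0.50794666 -0.20204935  0.34113836] [0.0524191  0.99862462 0.00105372] [ -3.5  15.3  25.4  97.4  -7.   68.9 110.7]
(0, 0, 0.126) [278.6 189.7]
(0, 0.065, 0.126) [336.2 189.9]
(0, -0.065, 0.126) [221.  189.9]
(-0.035, 0.085, 0.015) [337.7 151.1]
(-0.035, -0.085, 0.015) [220.3 151.1]
```

View pics/c5.png

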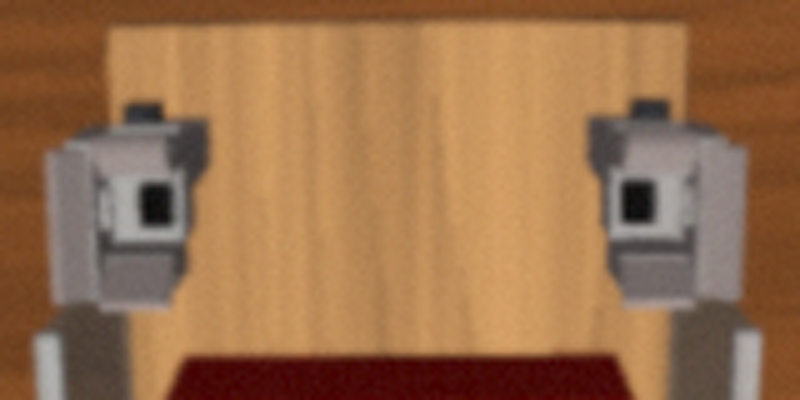

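Compared with the empty case view, the full case sits 1.1 px left and 1.3 px up, and about 0.7° rotated. Its cradles look ~1% smaller, so the axis should be low, about 121 mm. Going back to grasp the flap.

Request:
{"api": "send_rows", "payload": {"moves": [[3,30,0,0,0,0,88],[6,58,0,0,0,-0.12,88],[6,58,0,0,0,-0.12,88],[6,58,0,0,0,-0.12,88],[6,58,0,0,0,-0.12,88],[6,58,0,0,0,-0.12,88],[6,58,-10,0,0,-0.11,88],[4,25,-30,0,0,0,88]]}}

```text
time: 4.45
eef_pos: [0.5497, 0.2057, 0.302]
tcp_rot: [[-0.989, 0.146, 0.002], [0.146, 0.989, 0.004], [-0.002, 0.004, -1.0]]
force: [0.4, 0.1, -0.3]
opening: 0.0756
```

Request:
{"api": "send_rows", "payload": {"moves": [[0,0,-40,0,0,0,88],[0,0,-40,0,0,0,88],[0,0,-20,0,0,0,88],[0,0,0,0,0,0,88]]}}

```text
time: 4.95
eef_pos: [0.5484, 0.1999, 0.1998]
tcp_rot: [[-0.988, 0.152, -0.004], [0.152, 0.988, -0.001], [0.003, -0.001, -1.0]]
force: [-0.0, -0.7, 0.1]
opening: 0.0752
```

Request:
{"api": "send_rows", "payload": {"moves": [[3.5,1.5,-15,0,0,0,88],[0,0,-15,0,0,0,88],[0,0,-12,0,0,0,88],[0,0,0,0,0,0,88],[0,0,0,0,0,0,88]]}}

```text
time: 5.58
eef_pos: [0.5541, 0.2001, 0.1596]
tcp_rot: [[-0.988, 0.155, 0.0], [0.155, 0.988, 0.0], [-0.0, 0.0, -1.0]]
force: [-0.6, 1.2, 0.1]
opening: 0.0749
```

```bash
python3 - <<'E'
from h import *
snap('wrist','w2')
o=env.observe();print(o['eef_pos'],o['tcp_rot'][:,1],o['force'])
i=cv2.imread('pics/w2.png');cv2.imwrite('pics/w2c.png',cv2.resize(i[150:420,120:440],None,fx=2,fy=2))
E
```

```text
[0.55420791 0.20015267 0.15975231] [1.54524584e-01 9.87988843e-01 4.46337590e-04] [ 0.45463056  0.56793256 -0.33288244]
```

View pics/w2c.png

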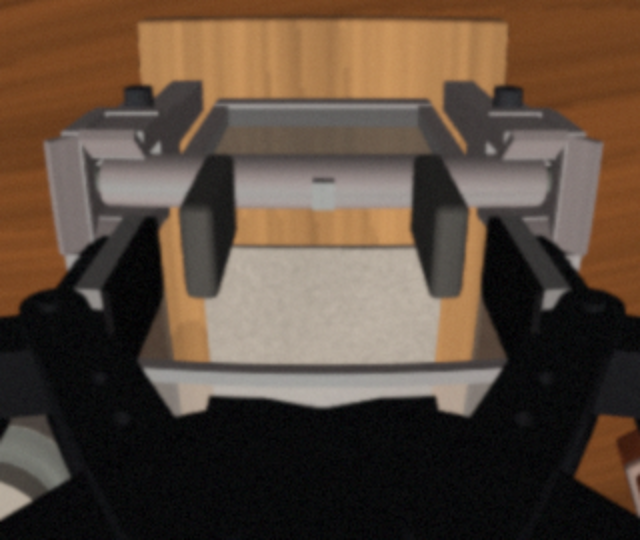

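```bash
python3 - <<'E'
from h import *
print(wz('w2',(120+322/2,150+182/2),.129), wz('w0',(280.5,189),.129), wz('w2',(120+207/2,150+293/2),.174),wz('w2',(120+440/2,150+293/2),.174))
print(wz('w2',(120+140/2,150+20/2),.015),wz('w2',(120+506/2,150+18/2),.015))
E
```

```text
[0.55014435 0.20130443 0.129     ] [0.55117564 0.20213218 0.129     ] [0.55619554 0.17404521 0.174     ] [0.56435587 0.2260376  0.174     ]
[0.50377288 0.12550739 0.015     ] [0.52833919 0.28891341 0.015     ]
```

Request:
{"api": "send_rows", "payload": {"moves": [[-2.5,0.5,-8,0,0,0,88],[0,0,-8,0,0,0,88],[0,0,-5.5,0,0,0,88],[0,0,0,0,0,0,88],[0,0,0,0,0,0,88]]}}

```text
time: 6.25
eef_pos: [0.5515, 0.2006, 0.1379]
tcp_rot: [[-0.988, 0.154, 0.0], [0.154, 0.988, 0.0], [-0.0, 0.0, -1.0]]
force: [-0.3, 0.1, -1.2]
opening: 0.0751
```

Request:
{"api": "send_rows", "payload": {"moves": [[0,0,0,0,0,0,74],[0,0,0,0,0,0,65],[0,0,0,0,0,0,56],[0,0,0,0,0,0,48],[0,0,0,0,0,0,40],[0,0,0,0,0,0,40],[0,0,0,0,0,0,40],[0,0,0,0,0,0,40]], "force": 30}}

```text
time: 7.25
eef_pos: [0.5523, 0.2008, 0.1395]
tcp_rot: [[-0.988, 0.155, 0.002], [0.155, 0.988, 0.001], [-0.002, 0.001, -1.0]]
force: [-2.4, -0.9, 12.4]
opening: 0.0386
```

Squeezed: opening 38.6 mm, pins in. The pads pressed the flap down with 12 N (under 20), so I lift gently.

Request:
{"api": "send_rows", "payload": {"moves": [[0,0,1.5,0,0,0,30],[0,0,1.5,0,0,0,30],[0,0,1.5,0,0,0,30],[0,0,0,0,0,0,30]]}}

```text
time: 7.75
eef_pos: [0.5515, 0.2007, 0.1423]
tcp_rot: [[-0.988, 0.154, 0.0], [0.154, 0.988, 0.0], [-0.0, 0.0, -1.0]]
force: [1.6, 0.5, 0.8]
opening: 0.0385
```

Request:
{"api": "send_rows", "payload": {"moves": [[0,0,2,0,0,0,30],[0,0,2,0,0,0,30],[0,0,4,0,0,0,30],[0,0,5,0,0,0,30],[0,0,0,0,0,0,30]]}}

```text
time: 8.38
eef_pos: [0.5509, 0.2007, 0.1556]
tcp_rot: [[-0.988, 0.154, -0.001], [0.154, 0.988, 0.0], [0.001, 0.0, -1.0]]
force: [0.6, -0.0, -3.1]
opening: 0.0389
```

Flap is free, weight 3.1 N. Raise, then traverse to over the full case with a +6.1° turn.

Request:
{"api": "send_rows", "payload": {"moves": [[0,0,10,0,0,0,30],[0,0,20,0,0,0,30],[0,0,25,0,0,0,30],[0,0,25,0,0,0,30],[0,0,25,0,0,0,30],[0,0,20,0,0,0,30],[0,0,10,0,0,0,30],[0,0,0,0,0,0,30]]}}

```text
time: 9.38
eef_pos: [0.5514, 0.2007, 0.2908]
tcp_rot: [[-0.988, 0.154, 0.001], [0.154, 0.988, 0.0], [-0.001, 0.001, -1.0]]
force: [0.5, 0.6, -1.9]
opening: 0.0385
```

Request:
{"api": "send_rows", "payload": {"moves": [[-2,-15,0,0,0,0,30],[-3,-30,0,0,0,0.1,30],[-4,-45,0,0,0,0.1,30],[-4,-45,0,0,0,0.1,30],[-4,-45,0,0,0,0.1,30],[-4,-45,0,0,0,0.1,30],[-4,-45,0,0,0,0.1,30],[-4,-45,0,0,0,0.1,30]]}}

```text
time: 10.38
eef_pos: [0.5208, -0.1168, 0.2895]
tcp_rot: [[-0.998, 0.058, -0.002], [0.058, 0.998, -0.0], [0.002, -0.0, -1.0]]
force: [0.3, -0.1, -2.2]
opening: 0.0386
```

Request:
{"api": "send_rows", "payload": {"moves": [[-4,-40,0,0,0,0.06,30],[-4,-25,0,0,0,0,30],[-3,-15,0,0,0,0,30],[-1,-10,0,0,0,0,30],[0,0,0,0,0,0,30],[0,0,0,0,0,0,30],[0,0,0,0,0,0,30]]}}

```text
time: 11.25
eef_pos: [0.5106, -0.2034, 0.2902]
tcp_rot: [[-0.999, 0.047, 0.0], [0.047, 0.999, 0.0], [-0.0, 0.0, -1.0]]
force: [0.7, 0.7, -2.7]
opening: 0.0386
```

Request:
{"api": "send_rows", "payload": {"moves": [[-0.7,-1,-10,0,0,0,30],[0,0,-20,0,0,0,30],[0,0,-25,0,0,0,30],[0,0,-25,0,0,0,30],[0,0,-20,0,0,0,30],[0,0,-14,0,0,0,30],[0,0,0,0,0,0,30],[0,0,0,0,0,0,30]]}}

```text
time: 12.25
eef_pos: [0.5101, -0.2056, 0.1769]
tcp_rot: [[-0.999, 0.049, 0.001], [0.049, 0.999, -0.0], [-0.001, -0.0, -1.0]]
force: [0.2, -0.3, -2.2]
opening: 0.0387
```

```bash
python3 - <<'E'
from h import *
snap('wrist','w3')
o=env.observe();print(o['eef_pos'],o['tcp_rot'][:,1],o['force'])
i=cv2.imread('pics/w3.png');cv2.imwrite('pics/w3c.png',cv2.resize(i[170:310,170:390],None,fx=3.6,fy=3.6,interpolation=cv2.INTER_CUBIC))
E
```

```text
[ 0.51024875 -0.20564269  0.1771017 ] [ 4.87983590e-02  9.98808586e-01 -3.59441776e-04] [-0.73529999  0.28408587 -3.20489358]
```

View pics/w3c.png

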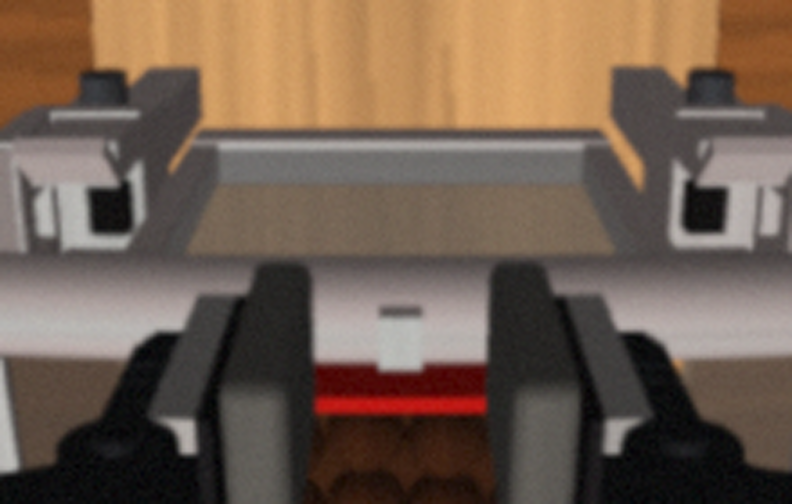

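Lateral: cradle centre column ~407 versus flap 400, so shift +1.3 mm in y; yaw level. Check x numerically.

```bash
python3 - <<'E'
from h import *
g=lambda x,y:(170+(x+.5)/3.6-.5,170+(y+.5)/3.6-.5)
c=lambda x,y:(200+(x+.5)/5-.5,145+(y+.5)/5-.5)
print('bar',wz('w3',g(400,307),.165),wz('w3',g(400,307),.162))
for z in(.113,.117):
  print('pads w3',wz('w3',g(110,207),z),wz('w3',g(705,207),z),'w1',wz('w1',c(155,204),z),wz('w1',c(637,202),z))
print('knobs',[wz('w3',g(a,90),.1).round(4) for a in(104,710)],[wz('w1',c(a,107),.1).round(4) for a in(145,650)])
E
```

```text
bar [ 0.50671935 -0.20494425  0.165     ] [ 0.50799557 -0.20500758  0.162     ]
pads w3 [ 0.50642615 -0.25957545  0.113     ] [ 0.51189289 -0.14764517  0.113     ] w1 [ 0.50627633 -0.25977325  0.113     ] [ 0.51178883 -0.14782332  0.113     ]
pads w3 [ 0.50516196 -0.25844625  0.117     ] [ 0.51052201 -0.14870041  0.117     ] w1 [ 0.50555393 -0.25910668  0.117     ] [ 0.51100672 -0.14836947  0.117     ]
knobs [array([ 0.4866, -0.2617,  0.1   ]), array([ 0.4924, -0.1437,  0.1   ])] [array([ 0.485 , -0.2624,  0.1   ]), array([ 0.4914, -0.1423,  0.1   ])]
```

Request:
{"api": "send_rows", "payload": {"moves": [[0.7,1.3,-4,0,0,0,30],[0,0,-6,0,0,0,30],[0,0,-4,0,0,0,30],[0,0,0,0,0,0,30],[0,0,0,0,0,0,30]]}}

```text
time: 12.92
eef_pos: [0.5103, -0.2042, 0.1623]
tcp_rot: [[-0.999, 0.049, 0.0], [0.049, 0.999, -0.0], [-0.0, -0.0, -1.0]]
force: [0.7, -0.4, -1.6]
opening: 0.0389
```

Request:
{"api": "send_rows", "payload": {"moves": [[0,0,-2,0,0,0,30],[0,0,-2,0,0,0,30],[0,0,-2,0,0,0,30],[0,0,0,0,0,0,30]]}}

```text
time: 13.42
eef_pos: [0.5102, -0.204, 0.1561]
tcp_rot: [[-0.999, 0.049, -0.0], [0.049, 0.999, 0.0], [0.0, 0.0, -1.0]]
force: [-0.1, 0.4, -2.4]
opening: 0.0384
```

Request:
{"api": "send_rows", "payload": {"moves": [[0,0,-2,0,0,0,30],[0,0,-2,0,0,0,30],[0,0,-1,0,0,0,30],[0,0,0,0,0,0,30]]}}

```text
time: 13.92
eef_pos: [0.5102, -0.2041, 0.1512]
tcp_rot: [[-0.999, 0.049, -0.0], [0.049, 0.999, 0.0], [0.0, 0.0, -1.0]]
force: [0.3, -0.0, -3.4]
opening: 0.0385
```

Request:
{"api": "send_rows", "payload": {"moves": [[0,0,-1,0,0,0,30],[0,0,-1,0,0,0,30],[0,0,-1,0,0,0,30],[0,0,-1,0,0,0,30],[0,0,0,0,0,0,30]]}}

```text
time: 14.55
eef_pos: [0.5103, -0.2041, 0.1472]
tcp_rot: [[-0.999, 0.049, -0.0], [0.049, 0.999, 0.0], [0.0, 0.0, -1.0]]
force: [0.1, -0.2, -2.8]
opening: 0.0381
```

Request:
{"api": "send_rows", "payload": {"moves": [[0,0,-1,0,0,0,30],[0,0,-1,0,0,0,30],[0,0,0,0,0,0,30],[0,0,0,0,0,0,30]]}}

```text
time: 15.05
eef_pos: [0.5103, -0.2041, 0.1453]
tcp_rot: [[-0.999, 0.049, -0.0], [0.049, 0.999, -0.0], [0.0, -0.0, -1.0]]
force: [1.2, 0.0, -2.6]
opening: 0.0382
```

Request:
{"api": "send_rows", "payload": {"moves": [[0,0,-1,0,0,0,30],[0,0,-1,0,0,0,30],[0,0,0,0,0,0,30],[0,0,0,0,0,0,30]]}}

```text
time: 15.55
eef_pos: [0.5103, -0.2041, 0.1433]
tcp_rot: [[-0.999, 0.049, -0.0], [0.049, 0.999, 0.0], [0.0, 0.0, -1.0]]
force: [-0.2, -0.6, -2.5]
opening: 0.0384
```

Request:
{"api": "send_rows", "payload": {"moves": [[0,0,-1,0,0,0,30],[0,0,-1,0,0,0,30],[0,0,0,0,0,0,30]]}}

```text
time: 15.92
eef_pos: [0.5102, -0.2041, 0.1412]
tcp_rot: [[-0.999, 0.049, -0.0], [0.049, 0.999, 0.0], [0.0, 0.0, -1.0]]
force: [-0.7, -0.7, -3.3]
opening: 0.0387
```

Request:
{"api": "send_rows", "payload": {"moves": [[0,0,-1,0,0,0,30],[0,0,0,0,0,0,30]]}}

```text
time: 16.18
eef_pos: [0.5104, -0.2042, 0.1404]
tcp_rot: [[-0.999, 0.049, 0.0], [0.049, 0.999, -0.0], [-0.0, -0.0, -1.0]]
force: [-0.7, -0.5, -0.4]
opening: 0.0389
```

Request:
{"api": "send_rows", "payload": {"moves": [[0,0,-1,0,0,0,30],[0,0,0,0,0,0,30]]}}

```text
time: 16.42
eef_pos: [0.5104, -0.2041, 0.1394]
tcp_rot: [[-0.999, 0.049, 0.0], [0.049, 0.999, -0.0], [-0.0, -0.0, -1.0]]
force: [-0.4, 0.4, 0.4]
opening: 0.0386
```

Request:
{"api": "send_rows", "payload": {"moves": [[0,0,-1,0,0,0,30],[0,0,0,0,0,0,30]]}}

```text
time: 16.68
eef_pos: [0.5104, -0.2041, 0.1383]
tcp_rot: [[-0.999, 0.049, 0.0], [0.049, 0.999, -0.0], [-0.0, -0.0, -1.0]]
force: [-0.2, 0.8, -0.1]
opening: 0.0387
```

Pad contact at TCP z ≈ 0.1408 (2 N step). The axis should then be at ≈ 0.1368 and the floor at ≈ 0.1358.

Request:
{"api": "send_rows", "payload": {"moves": [[0,0,-1,0,0,0,30],[0,0,0,0,0,0,30]]}}

```text
time: 16.92
eef_pos: [0.5104, -0.2041, 0.1373]
tcp_rot: [[-0.999, 0.049, 0.0], [0.049, 0.999, -0.0], [-0.0, -0.0, -1.0]]
force: [-1.0, -0.9, 1.9]
opening: 0.0386
```

Request:
{"api": "send_rows", "payload": {"moves": [[0,0,-0.7,0,0,0,30],[0,0,0,0,0,0,30]]}}

```text
time: 17.18
eef_pos: [0.5104, -0.2042, 0.1367]
tcp_rot: [[-0.999, 0.049, 0.0], [0.049, 0.999, -0.0], [-0.0, -0.0, -1.0]]
force: [-0.3, 0.6, 2.6]
opening: 0.0387
```

Request:
{"api": "send_rows", "payload": {"moves": [[0,0,-0.6,0,0,0,30],[0,0,0,0,0,0,30]]}}

```text
time: 17.42
eef_pos: [0.5104, -0.2041, 0.136]
tcp_rot: [[-0.999, 0.049, 0.0], [0.049, 0.999, -0.0], [-0.0, -0.0, -1.0]]
force: [-0.2, 1.0, 3.0]
opening: 0.0388
```

Request:
{"api": "send_rows", "payload": {"moves": [[0,0,-0.5,0,0,0,30],[0,0,0,0,0,0,30]]}}

```text
time: 17.68
eef_pos: [0.5104, -0.2041, 0.1357]
tcp_rot: [[-0.999, 0.049, 0.0], [0.049, 0.999, 0.0], [-0.0, 0.0, -1.0]]
force: [-1.5, 0.3, 4.8]
opening: 0.0383
```

On the hard floor at TCP z 0.1357. I release in small steps, lowering as the pads swing back.

Request:
{"api": "send_rows", "payload": {"moves": [[0,0,-0.5,0,0,0,45],[0,0,-0.4,0,0,0,48],[0,0,-0.4,0,0,0,51]]}}

```text
time: 18.05
eef_pos: [0.5106, -0.2044, 0.1346]
tcp_rot: [[-0.999, 0.049, 0.001], [0.049, 0.999, -0.0], [-0.001, -0.0, -1.0]]
force: [-2.4, 0.3, 8.8]
opening: 0.0437
```

Request:
{"api": "send_rows", "payload": {"moves": [[0,0,-0.5,0,0,0,54],[0,0,-0.5,0,0,0,57]]}}

```text
time: 18.3
eef_pos: [0.5108, -0.2043, 0.1336]
tcp_rot: [[-0.999, 0.049, 0.001], [0.049, 0.999, -0.0], [-0.001, -0.0, -1.0]]
force: [-1.4, 0.1, 8.6]
opening: 0.0484
```

Steady 8–9 N downward; continue the same way.

Request:
{"api": "send_rows", "payload": {"moves": [[0,0,-0.5,0,0,0,60],[0,0,-0.5,0,0,0,63],[0,0,-0.5,0,0,0,66]]}}

```text
time: 18.68
eef_pos: [0.5109, -0.2042, 0.1319]
tcp_rot: [[-0.999, 0.049, 0.001], [0.049, 0.999, -0.0], [-0.001, -0.0, -1.0]]
force: [0.6, -1.2, 7.0]
opening: 0.0565
```

Request:
{"api": "send_rows", "payload": {"moves": [[0,0,-0.5,0,0,0,69],[0,0,-0.5,0,0,0,72],[0,0,-0.3,0,0,0,75],[0,0,0,0,0,0,78],[0,0,0,0,0,0,82],[0,0,0,0,0,0,84],[0,0,0,0,0,0,84]]}}

```text
time: 19.55
eef_pos: [0.5102, -0.204, 0.1303]
tcp_rot: [[-0.999, 0.049, -0.0], [0.049, 0.999, 0.0], [0.0, 0.0, -1.0]]
force: [0.2, -0.6, 0.5]
opening: 0.0717
```

Request:
{"api": "send_rows", "payload": {"moves": [[0,0,6,0,0,0,84],[0,0,15,0,0,0,84],[0,0,30,0,0,0,90],[0,0,40,0,0,0,100],[0,0,40,0,0,0,100],[0,0,0,0,0,0,100],[0,0,0,0,0,0,100]]}}

```text
time: 20.42
eef_pos: [0.5101, -0.2039, 0.2616]
tcp_rot: [[-0.999, 0.049, 0.0], [0.049, 0.999, 0.0], [-0.0, 0.0, -1.0]]
force: [-0.5, 0.8, -1.0]
opening: 0.0852
```

```bash
python3 - <<'E'
from h import *
snap('wrist','w4');snap('side','s4')
o=env.observe();print(o['eef_pos'],o['force'])
i=cv2.imread('pics/w4.png')[140:290,185:375];j=cv2.imread('pics/s4.png')[225:345,290:385]
a=cv2.resize(i,None,fx=2.4,fy=2.4,interpolation=cv2.INTER_CUBIC);b=cv2.resize(j,(342,432),interpolation=cv2.INTER_CUBIC)
h=min(a.shape[0],b.shape[0]);cv2.imwrite('pics/c6.png',np.hstack([a[:h],b[:h]]))
E
```

```text
[ 0.50965805 -0.20377486  0.26062357] [-0.3746918  -0.26630848  0.20833962]
```

View pics/c6.png

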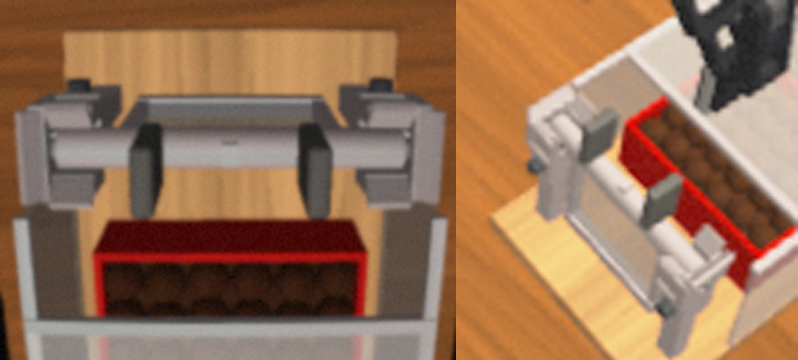

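The bar is level in both cradles of the full case. The tabs have sprung back to the same spacing as at the start (~61 mm apparent in both views), so the pins are out. Retreat, let it settle, and check stillness.

Request:
{"api": "send_rows", "payload": {"moves": [[0,0,30,0,0,0,100],[0,0,40,0,0,0,100],[0,0,20,0,0,0,100],[0,0,0,0,0,0,100],[0,0,0,0,0,0,100],[0,0,0,0,0,0,100],[0,0,0,0,0,0,100],[0,0,0,0,0,0,100]]}}

```text
time: 21.52
eef_pos: [0.5102, -0.2041, 0.351]
tcp_rot: [[-0.999, 0.049, -0.001], [0.049, 0.999, 0.0], [0.001, 0.0, -1.0]]
force: [-0.2, -1.1, -0.3]
opening: 0.0853
```

```bash
python3 - <<'E'
from h import *
a=snap('side','s5')['img'].astype(int)
for _ in range(8): b=snap('side','s6')['img'].astype(int)
R=np.s_[235:335,300:375];d=abs(cv2.GaussianBlur((a-b).astype(np.float32),(5,5),0))
s4=cv2.imread('pics/s4.png')[:,:,::-1].astype(int)
e=abs(cv2.GaussianBlur((s4-b).astype(np.float32),(5,5),0))
print('flap region change',d[R].max(),'vs after release',e[250:335,300:345].max())
t=snap('top','t5');t0=cv2.imread('pics/t0.png')[:,:,::-1]
f=abs(cv2.GaussianBlur(t['img'].astype(np.float32)-t0,(5,5),0)).max(2)
for n,(x,y) in dict(jar=(286,157),carton=(140,201),cup=(430,207)).items(): print(n,f[y-15:y+15,x-18:x+18].max())
s0=cv2.imread('pics/s0.png')[:,:,::-1];g=abs(cv2.GaussianBlur((s0-b).astype(np.float32),(5,5),0)).max(2)
print('side: jar',g[185:218,330:356].max(),'carton',g[130:160,200:232].max(),'cup',g[335:380,412:456].max())
E
```

```text
flap region change 6.4023438 vs after release 7.7382812
jar 3.8984375
carton 4.0546875
cup 101.72656
side: jar 160.3164 carton 5.6914062 cup 5.7890625
```

The flap is still. Jar and carton are unchanged in top, and carton and cup in side. The two mismatches (cup in top, jar in side) are probably the arm blocking the view, since each is unchanged in the other camera.

```bash
python3 -c "
from bench import env; print(env.job_done())"
```

```text
the job is handed in; nothing more can be done
None
```

The small flap now hangs on the case with the red tub of beans, and the job was handed in at about 22 s of the 61 s allowed. I squeezed the tabs at 30 N, lifted the flap off, lowered it into the full case's cradles, held it on the hard floor and let the tabs out in small steps.

- **Height felt:** the flap met the springy pads 4 mm above a hinge axis about 121 mm up, and the hard floor came where expected, about 1 mm below the axis.
- **Forces on the cases:** the readings I saw reached about 12 N while squeezing the tabs and about 9 N while pressing home.
- **Locked:** the last close view shows the bar level in both cradles and the tabs back at their starting spacing, so I take the pins to be out in their holes. I did no pull test, because gripping the tabs would have drawn the pins in again.
- **Still:** side pictures over the last 0.4 s before hand-in showed no change beyond image noise, with the gripper well clear.
- **Bystanders:** the carton is unchanged in both cameras. The cup is unchanged in the side view and the jar in the top view. The check disagreed for the cup in the top view and the jar in the side view. I put that down to the arm blocking the view, but did not look at those pictures to confirm.

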